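Locate a post foot in the drilling jig

ROBOT

A 6-joint arm with a two-finger parallel gripper is mounted at the origin on the work surface; the furniture and walls round the work are solid. World frame = base frame: x ahead of the robot, y to its left, z up, the work surface at z = 0. Lengths are in mm, angles in rad, forces in N, time in s.
With the tool pointing down it reaches from about 425 to 950 mm from the base axis. Payload 14.7 kg.
Tool frame: the origin (TCP) lies on the centre line of the jaws, within the pads' length; the fingertips stand 8 mm ahead of it and the grasp point (between the pads) lies 11 mm behind it; z points along the fingers, y is the line along which they close (so a half turn about z gives the same grasp; the last joint's range is limited). The gripper opens to 85 mm and grips with 20 to 120 N. Pads are 22 mm wide; open, the fingers measure 114 mm over their backs; the gripper's body (76 mm by 85 mm) begins 54 mm behind the grasp point. The pads swing forward as they close: fully open they stand 13 mm farther back than shut.
Start: joints at [1.217, 0.48, 1.596, -0, 1.065, -0.047], TCP at [196.282, 619.65, 239.297] pointing down, gripper open.
Joint ranges: [-2.75, 2.75], [-0.82, 2.05], [0.23, 2.67], [-1.56, 4.7], [0.09, 2.69], [-2.92, 2.92]. Speed limits (rad/s): [1.89, 1.89, 2.39, 3.01, 3.01, 3.01].

INTERFACE

Orientations are given as a 3x3 rotation matrix whose columns are the frame's x, y, z axes.
In Python, from bench import * gives the robot as it stands.
- The arm moves only by the shell command python3 -m pendant 'ROWS' [FORCE]. ROWS is JSON, a list of rows, each an object with "delta_pos": the shift along the tool's x, y, z in mm, a list of three; "yaw": the turn about the tool's z in rad; "claw": the opening, from 0 (shut) to 1 (fully open). In form: [{"delta_pos": [x, y, z], "yaw": yaw, "claw": claw}, ...]. A call has 1 to 5 rows; each row is the pose to reach, as a shift and turn from the pose commanded when the call began, along the tool's axes at that moment; what a row does not reach only later rows make up. A row lasts 1/12 s, in which the tool goes at most 41.7 mm and 7.16 degrees, less where a joint would pass 70% of its speed; a pose out of reach is approached as far as the arm can. A call with a gripper value outside its range is refused whole. The fingers move at their own pace and stop on an object; FORCE is the grip in N (left out, the last holds). Time passes only in rows, so rows that repeat a pose let the fingers close. It gives the time, the measured TCP pose, the force, the opening and the grip force at its end, in the units of the state.
- observe(): the state, without advancing time (a new reading comes with each control period).
- read_camera(name): name is "scene" or "top" or "wrist"; returns the picture (480x640x3 uint8, red, green, blue); there is no depth.
- camera_model(name): a dict with "K" (3x3 intrinsics, pixels), "extrinsics" (4x4, takes a point from camera to world coordinates); the wrist camera has in their place "T_tool_cam" (4x4, takes a point from camera to tool coordinates, whose origin is the TCP and whose axes are the flange's). Camera axes: x right, y up, looking along -z (the intrinsics and any distortion apply to the point x, -y, -z); pixel columns grow to the right and rows downward; lengths in mm; the calibration is good to about 2 mm. A picture is of the moment at which its call begins: read the wrist's pose just before it. camera_model takes no time and is no camera call.
- sign_off(): hands the job in; it is judged then, once.
Trained networks look in the newest picture that a camera, given by its name, has taken for a name from the list of things; names that differ only in an ending like _2 or _b are one class to them, and where a whole thing is asked for, a point or a joint stands for the part that bears it (a point fixed in the world has none). Each returns a list of dicts, best first, with "confidence" (0 to 1); they miss things now and then, are a little off and sometimes report something else, mostly with a low value. They report only what shows in the picture. A call takes as long as a camera call. They do not tell look-alikes from the thing itself.
- boxes_of(camera, target): "box" ([centre column, centre row, width, height] in pixels, round what is visible of it).
- regions_of(camera, target): "region" (480x640 bool, what is visible of it) and "box" ([centre column, centre row, width, height] in pixels, round what is visible of it).
The state is a dict: "clock": time; "q": joint angles; "joint_velocities": joint speeds; "joint_efforts": joint torques, N m; "position": TCP position; "ee_rot": TCP orientation; "force": force on the tool from outside, world axes, zero at the start; "wrist_torque": the same for the moment, N m; "finger_gap": finger opening in mm; "finger_force": force on a finger pad.
Only numpy, scipy, OpenCV 4.12 (cv2) and the standard library are available. Lean on these libraries where they do the work, as an engineer would, in place of code of your own. Each camera call takes 0.05 s, during which the arm holds its last target. There are 200 camera calls.

TASK

Set the steel post foot flat on the plywood drilling jig, long side along the two dowels, and push it firmly but gently against both dowels; then, keeping it pressed on both, slide it along them until it bears just as firmly on the tip of the screw in the blue end stop as well. Let go and leave it there, flat and touching all three, ready to drill; never bang it down or ram it into the dowels or stop, and leave the jar, tape measure and battery pack alone.

Things in the scene. Friction and masses are not known exactly. Their poses are not given: they have to be found in the camera images.
- post_foot: Loose steel rail-post foot, about 0.6 kg (varies a little): a flat plate 70 (own x) by 150 (own y) by 10 mm thick with an upright round tube stub, 26 mm diameter, in its middle, top 65 mm above the underside. Grip it by the dry stub; the plate is oiled and slides easily (friction about 0.25) on the bed, dowels and stop. Origin: centre of the underside; z up. It starts on the bench; the two ways round (half a turn) are equally good in the jig.
- jig: Plywood jig board fixed to the bench, 130 (own x) by 250 (own y) by 16 mm thick, its top is the bed. Origin: centre of its underside; own +x points towards the row of two dowels. The foot at home has its long side along the jig's y, its plate pressed towards the jig's +x and its centre at jig x = 0.
- dowel_left: Fixed steel dowel, 10 mm diameter, standing 18 mm above the bed, at jig x = +40, y = +45 mm, so its face towards the foot is at jig x = +35 mm. Origin: its centre at bed height. Firmly home means at least 2 N on each dowel and on the stop at once, for a moment; more than 25 N on any of them counts as ramming. Dowels, stop and plate are rigid, and the poses given are too coarse to judge these forces: feel for contact.
- dowel_right: The same as dowel_left, at jig x = +40, y = -45 mm.
- end_stop: Blue stop block, 34x20x20 mm, fixed at jig x = 0, y = -112 mm, axes as the jig's. Origin: centre of its underside, at bed height. A 10 mm screw with a domed tip runs through it along y, 8.5 mm above the bed, pointing to +y. Its tip is set anew each time, anywhere from jig y = -88 to -66 mm, and has no pose here: feel for it. The foot at home has its centre 75 mm beyond the tip.
- screw_jar: Bystander: amber jar with dark lid, 63 mm across, 94 mm tall, beyond the jig. Origin: centre of its underside.
- tape_measure: Bystander: green and black tape measure, 39 x 73 x 66 mm, to the right of the jig. Origin: centre of its underside.
- battery_pack: Bystander: black tool battery, 56 x 76 x 48 mm, right of the jig and nearer the robot. Origin: centre of its underside.
Things that resemble listed ones, but are neither listed nor needed, are in the scene too. What is shaped like the post_foot but red is not meant.

How it is judged (in metres and radians):
On the way, in this order (a step that is already met when the one before it is completed fails the run):
1. The foot lies flat on the bed and bears on both dowels (over 2 N each) (angle between post_foot's own z axis and vertical below 0.08 rad and z of post_foot in the frame of jig below 0.021 m and contact force between post_foot and dowel_left above 2 N and contact force between post_foot and dowel_right above 2 N), for 0.2 s.
2. Still bearing on both dowels, it also bears on the stop screw (over 2 N on each of the three at once) (all of step 1 and contact force between post_foot and stop_screw_c0 above 2 N), for 0.2 s.
At the end, for the whole second after the job is handed in: The foot rests flat on the bed (tilt under 0.05 rad, underside within 3 mm of the bed), at rest, its long side within 2 mm of the dowels and parallel to them within 0.03 rad, its end within 2 mm of the tip of the stop screw (angle between post_foot's own z axis and vertical below 0.05 rad and z of post_foot in the frame of jig below 0.019 m and x of post_foot in the frame of jig between -0.002 and 0.002 m and horizontal distance between post_foot and stop_screw_c0 below 0.082 m and angle between the y axis of post_foot and the y axis of jig, either way round below 0.03 rad and linear speed of post_foot below 0.01 m/s); the robot touches nothing.
It fails at once if the foot is rammed into a dowel (over 25 N) (contact force between post_foot and dowel_left above 25 N or contact force between post_foot and dowel_right above 25 N).
It fails at once if the foot is rammed into the stop screw (over 25 N) (contact force between post_foot and stop_screw_c0 above 25 N).
It fails at once if the foot is banged down on the jig board (over 60 N) (contact force between post_foot and jig above 60 N).
It fails at once if the jar, tape measure or battery pack is moved by more than 15 mm (distance of any of screw_jar, tape_measure, battery_pack from where it was at the start of the episode above 0.015 m).
It also fails if it takes over 67 s, if anything falls off the work surface, if the arm or the gripper's body presses on something with over 40 N, if the wrist force passes 120 N, or if a joint passes its speed limit or range.

## Working session

There is one attempt and no reset: what is moved stays moved. The work goes in short steps, Python scripts to look and compute and a shell command to move; the robot and the scene stay as the last step left them, time stands still between calls to the robot, and variables do not carry over. Pictures are saved under pics/ and viewed, at most 10 in all, crops included, and the job is handed in when it is done.

```bash
mkdir -p pics
cat > h.py <<'E'
from bench import *
import numpy as np, cv2
def ray(cam,px,z):
    m=camera_model(cam);K=np.array(m["K"])
    if cam=="wrist":
        s=observe();T=np.eye(4);T[:3,:3]=s["ee_rot"];T[:3,3]=s["position"];E=T@np.array(m["T_tool_cam"])
    else:E=np.array(m["extrinsics"])
    d=m.get("distortion",None)
    p=cv2.undistortPoints(np.array([[px]],float),K,np.array(d,float) if d is not None and not isinstance(d,dict) else None)[0,0]
    r=E[:3,:3]@np.array([p[0],-p[1],-1]);o=E[:3,3]
    return o+r*(z-o[2])/r[2]
E
python3 - <<'E'
from h import *
for c in("top","scene"):
    im=read_camera(c);cv2.imwrite(f"pics/{c}.png",im[:,:,::-1])
    print(c,[k for k in camera_model(c)])
    for t in("post_foot","jig","dowel_left","end_stop","screw_jar","tape_measure","battery_pack"):
        for b in boxes_of(c,t): print(t,round(b["confidence"],2),np.round(b["box"]),np.round(ray(c,b["box"][:2],16)))
s=observe();print(s)
E
```

```text
top ['K', 'extrinsics']
post_foot 0.67 [184. 341.  66.  31.] [257. 272.  16.]
post_foot 0.64 [183. 271.  66.  38.] [420. 278.  16.]
jig 0.96 [374. 243. 109.  76.] [ 477. -179.   16.]
end_stop 0.5 [420. 233.  11.  14.] [ 497. -289.   16.]
screw_jar 0.8 [352. 151.  26.  36.] [ 704. -132.   16.]
tape_measure 0.7 [484. 228.  33.  20.] [ 505. -443.   16.]
scene ['K', 'extrinsics']
post_foot 0.76 [153. 215.  53.  41.] [255. 257.  16.]
post_foot 0.71 [210. 186.  41.  43.] [417. 257.  16.]
post_foot 0.38 [325. 382.  36.  50.] [ 290. -343.   16.]
jig 0.65 [346. 281. 127.  96.] [ 472. -201.   16.]
end_stop 0.79 [384. 297.  16.  24.] [ 505. -285.   16.]
screw_jar 0.64 [399. 207.  27.  41.] [ 728. -120.   16.]
tape_measure 0.69 [441. 346.  39.  43.] [ 505. -433.   16.]
battery_pack 0.6 [323. 378.  38.  46.] [ 293. -334.   16.]
{'clock': 0.8, 'q': array([ 1.21736108e+00,  4.80200332e-01,  1.59627827e+00,  1.23833177e-05,
        1.06510583e+00, -4.65820068e-02]), 'joint_velocities': array([ 0.00134364,  0.00040836,  0.00174568,  0.00102398, -0.00052845,
       -0.00162114]), 'joint_efforts': array([-4.03459389e-04, -9.50439620e+01, -4.30612493e+01, -1.08317013e-04,
        1.27139883e-03, -1.29191275e-05]), 'position': array([196.30618122, 619.6538166 , 239.30445245]), 'ee_rot': array([[-9.53286988e-01,  3.02066084e-01, -7.31894104e-06],
       [ 3.02066084e-01,  9.53286988e-01,  1.14608830e-05],
       [ 1.04389953e-05,  8.71470682e-06, -1.00000000e+00]]), 'force': array([ 0.89709779, -0.0861765 ,  0.61813764]), 'wrist_torque': array([0.00116503, 0.02724653, 0.06589315]), 'finger_force': 0.0, 'finger_gap': 85.46102145316134}
```

View pics/top.png

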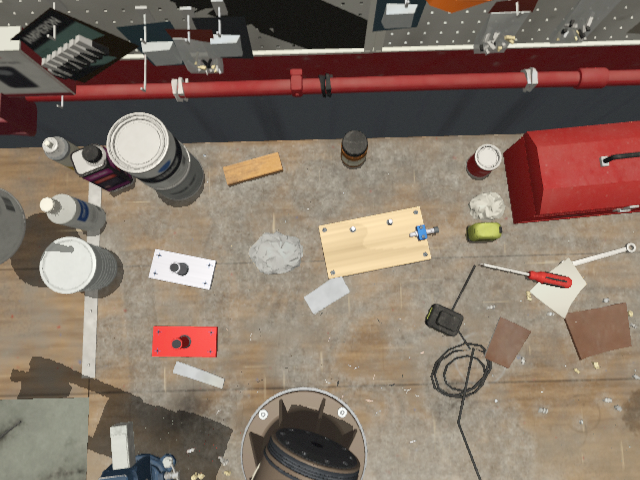

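View pics/scene.png

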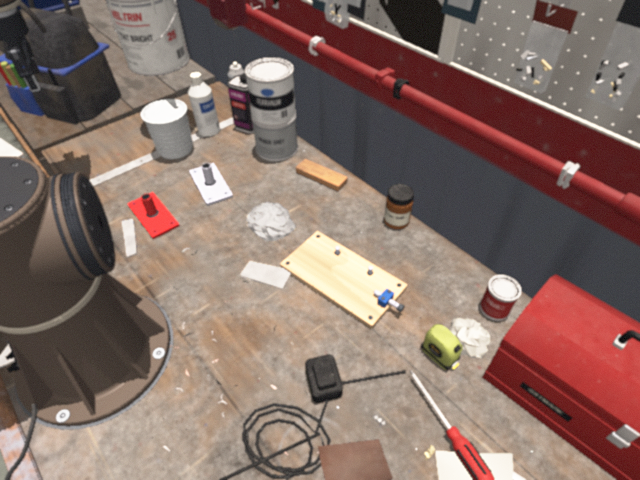

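The top picture shows the steel (white-looking) foot at about (183,270), the red decoy at (185,341), and the jig with corners near (320,225), (421,208), (431,261), (329,277). The dowels are at (353,229) and (390,221), and the blue stop at (421,233).

Run:
```python
from h import *
read_camera("top")
def rect(t,z,sel=0):
    rs=regions_of("top",t)
    for r in rs:
        m=r["region"].astype(np.uint8);c=max(cv2.findContours(m,0,1)[0],key=cv2.contourArea)[:,0,:]
        W=np.array([ray("top",p,z)[:2] for p in c.astype(float)],np.float32)
        R=cv2.minAreaRect(W);b=cv2.boxPoints(R)
        print(t,round(r["confidence"],2),np.round(R[0]),np.round(R[1]),round(R[2],1))
rect("jig",16);rect("post_foot",10)
for n,p in(("dl",(353,229)),("dr",(390,221.5))):print(n,ray("top",p,34))
print("stub",ray("top",(177,266),65))
for p in((320,225),(421,208),(431,261),(329,277)):print(ray("top",p,16).round(1))
for p in((155,249),(215,261),(209,289),(149,277)):print("foot",ray("top",p,10).round(1))
s=observe();print(camera_model("wrist"))
```

```text
jig 0.98 [ 477. -179.] [130. 249.] 9.9
post_foot 0.71 [425. 281.] [152.  73.] 78.7
dl [ 508.53510327 -128.19532045   34.        ]
dr [ 524.18984083 -215.99010881   34.        ]
stub [429.21809342 275.31541265  65.        ]
[523.  -50.4  16. ]
[ 558.1 -294.4   16. ]
[ 429.8 -311.8   16. ]
[397.9 -68.8  16. ]
foot [475.7 347.2  10. ]
foot [443.2 202.8  10. ]
foot [376.9 216.8  10. ]
foot [408.9 360.1  10. ]
{'K': array([[337.30778596,   0.        , 319.97577384],
       [  0.        , 337.30778596, 243.23528772],
       [  0.        ,   0.        ,   1.        ]]), 'T_tool_cam': array([[-8.42880233e-04,  9.62540934e-01,  2.71135094e-01,
         6.89740612e+01],
       [ 9.99999623e-01,  8.67393572e-04,  2.94248041e-05,
        -3.14415545e-01],
       [-2.06858259e-04,  2.71135017e-01, -9.62541303e-01,
        -1.34958516e+02],
       [ 0.00000000e+00,  0.00000000e+00,  0.00000000e+00,
         1.00000000e+00]])}
```

```bash
python3 -m pendant '[{"delta_pos":[-32,-25,0],"yaw":0,"claw":1},{"delta_pos":[-64,-51,0],"yaw":0,"claw":1},{"delta_pos":[-96,-76,0],"yaw":0,"claw":1},{"delta_pos":[-128,-102,0],"yaw":0,"claw":1},{"delta_pos":[-160,-127,0],"yaw":0,"claw":1}]' 40
python3 -m pendant '[{"delta_pos":[-32,-25,0],"yaw":0,"claw":1},{"delta_pos":[-64,-51,10],"yaw":0,"claw":1},{"delta_pos":[-96,-76,20],"yaw":-0.03,"claw":1},{"delta_pos":[-128,-102,40],"yaw":-0.06,"claw":1},{"delta_pos":[-160,-127,60],"yaw":-0.09,"claw":1}]'
python3 -m pendant '[{"delta_pos":[0,0,0],"yaw":0,"claw":1},{"delta_pos":[0,0,0],"yaw":0,"claw":1}]'
python3 - <<'E'
from h import *
s=observe();print(s["position"],s["ee_rot"],s["force"])
im=read_camera("wrist");cv2.imwrite("pics/w1.png",im[:,:,::-1])
for r in regions_of("wrist","post_foot"):
    c=max(cv2.findContours(r["region"].astype(np.uint8),0,1)[0],key=cv2.contourArea)[:,0,:]
    W=np.array([ray("wrist",p,10)[:2] for p in c.astype(float)],np.float32)
    print(r["confidence"],r["box"],cv2.minAreaRect(W))
E
```

```text
clock: 1.37
position: [311.0, 448.6, 239.4]
ee_rot: [[-0.953, 0.301, 0.0], [0.301, 0.953, 0.0], [-0.0, 0.0, -1.0]]
force: [0.8, 1.2, -0.1]
finger_gap: 85.4
finger_force: 0.0
clock: 1.78
position: [421.4, 285.8, 183.3]
ee_rot: [[-0.977, 0.214, 0.002], [0.214, 0.977, 0.001], [-0.001, 0.001, -1.0]]
force: [0.6, 0.8, -0.4]
finger_gap: 85.1
finger_force: 0.0
clock: 1.95
position: [420.8, 285.4, 182.3]
ee_rot: [[-0.976, 0.219, -0.001], [0.219, 0.976, -0.001], [0.001, -0.001, -1.0]]
force: [-0.5, 0.8, 0.2]
finger_gap: 85.3
finger_force: 0.0
[420.81948838 285.39178905 182.32981067] [[-9.75802435e-01  2.18649410e-01 -1.42934608e-03]
 [ 2.18650818e-01  9.75802737e-01 -9.15406481e-04]
 [ 1.19460673e-03 -1.20578356e-03 -9.99998559e-01]] [-0.45531835  0.81447524  0.18875079]
0.64 [317.9, 234.1, 166.3, 69.5] ((427.7555236816406, 283.9834899902344), (150.68588256835938, 71.7364730834961), 77.46514129638672)
0.55 [260.5, 50.8, 198.2, 101.6] ((258.9300537109375, 275.82598876953125), (150.62583923339844, 72.17534637451172), 88.0267333984375)
```

View pics/w1.png

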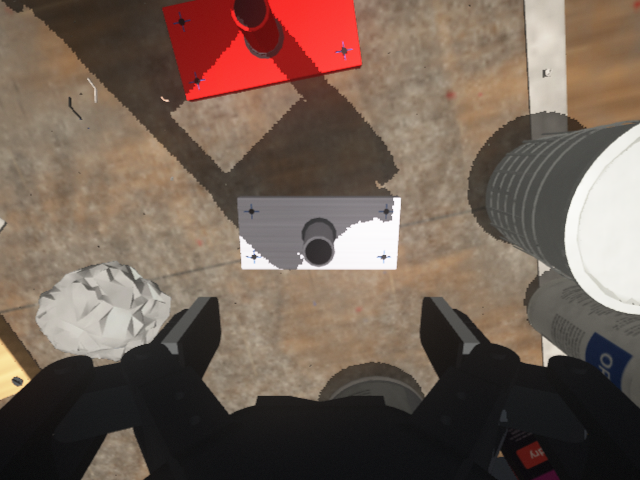

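The wrist picture shows the steel foot centred at (318,234), stub top at (318,250), long side lined up with the jaws. I'll go down and grip it.

```bash
python3 - <<'E'
from h import *
print(ray("wrist",(318,250),65))
E
python3 -m pendant '[{"delta_pos":[-7,0,38],"yaw":0,"claw":1},{"delta_pos":[-7,0,75],"yaw":0,"claw":1},{"delta_pos":[-7,0,110],"yaw":0,"claw":1},{"delta_pos":[-7,0,140],"yaw":0,"claw":1},{"delta_pos":[-7,0,152],"yaw":0,"claw":1}]' 40
python3 -m pendant '[{"delta_pos":[0,0,0],"yaw":0,"claw":1},{"delta_pos":[0,0,0],"yaw":0,"claw":0.4},{"delta_pos":[0,0,0],"yaw":0,"claw":0.2},{"delta_pos":[0,0,0],"yaw":0,"claw":0.1},{"delta_pos":[0,0,0],"yaw":0,"claw":0}]' 40
python3 -m pendant '[{"delta_pos":[0,0,0],"yaw":0,"claw":0},{"delta_pos":[0,0,0],"yaw":0,"claw":0},{"delta_pos":[0,0,0],"yaw":0,"claw":0}]'
```

```text
[427.67822204 284.08210576  65.        ]
clock: 2.47
position: [425.3, 286.5, 28.3]
ee_rot: [[-0.977, 0.213, -0.002], [0.213, 0.977, -0.001], [0.002, -0.002, -1.0]]
force: [-0.1, -1.0, -0.3]
finger_gap: 85.2
finger_force: 0.0
clock: 2.88
position: [427.8, 286.5, 32.4]
ee_rot: [[-0.977, 0.215, 0.002], [0.215, 0.977, 0.001], [-0.002, 0.002, -1.0]]
force: [0.3, -0.3, -0.0]
finger_gap: 38.9
finger_force: 0.0
clock: 3.13
position: [427.4, 286.0, 32.2]
ee_rot: [[-0.977, 0.215, 0.001], [0.215, 0.977, 0.001], [-0.001, 0.001, -1.0]]
force: [-3.1, -0.6, 15.5]
finger_gap: 24.8
finger_force: 38.3
```

```bash
python3 -m pendant '[{"delta_pos":[0,0,-5],"yaw":0,"claw":0},{"delta_pos":[0,0,-20],"yaw":0,"claw":0},{"delta_pos":[0,0,-45],"yaw":0,"claw":0},{"delta_pos":[0,0,-70],"yaw":0,"claw":0},{"delta_pos":[0,0,-90],"yaw":0,"claw":0}]' 60
python3 -m pendant '[{"delta_pos":[-8,-28,0],"yaw":0,"claw":0},{"delta_pos":[-18,-60,0],"yaw":-0.02,"claw":0},{"delta_pos":[-28,-93,0],"yaw":-0.04,"claw":0},{"delta_pos":[-38,-125,0],"yaw":-0.06,"claw":0},{"delta_pos":[-48,-157,0],"yaw":-0.1,"claw":0}]'
python3 - <<'E'
from h import *
s=observe();print(s["position"],s["ee_rot"][:,1],s["finger_gap"],s["finger_force"],s["force"])
d=np.array([463.4,-159,0])-s["position"];print(s["ee_rot"].T@d)
E
```

```text
clock: 3.55
position: [427.0, 285.7, 122.8]
ee_rot: [[-0.977, 0.215, 0.0], [0.215, 0.977, 0.0], [-0.0, 0.0, -1.0]]
force: [0.1, 0.3, -5.6]
finger_gap: 24.7
finger_force: 59.8
clock: 3.97
position: [439.7, 120.7, 121.4]
ee_rot: [[-0.993, 0.116, 0.0], [0.116, 0.993, 0.0], [-0.0, 0.0, -1.0]]
force: [1.4, -0.9, -6.2]
finger_gap: 24.4
finger_force: 60.5
[439.73757471 120.65913439 121.44666968] [1.15573582e-01 9.93298921e-01 2.21769192e-05] 24.37934039088903 60.547224283218384 [ 1.44012835 -0.86096597 -6.24055996]
[ -55.81955542 -275.05305853  121.44310447]
```

```bash
python3 -m pendant '[{"delta_pos":[-7,-33,0],"yaw":0,"claw":0},{"delta_pos":[-14,-67,0],"yaw":0,"claw":0},{"delta_pos":[-21,-101,0],"yaw":0,"claw":0},{"delta_pos":[-28,-135,0],"yaw":0,"claw":0},{"delta_pos":[-34,-165,0],"yaw":0,"claw":0}]'
python3 -m pendant '[{"delta_pos":[-7,-33,0],"yaw":-0.06,"claw":0},{"delta_pos":[-14,-65,0],"yaw":-0.12,"claw":0},{"delta_pos":[-19,-90,0],"yaw":-0.18,"claw":0},{"delta_pos":[-22,-106,0],"yaw":-0.24,"claw":0},{"delta_pos":[-22,-110,0],"yaw":-0.287,"claw":0}]'
python3 -m pendant '[{"delta_pos":[0,0,5],"yaw":0,"claw":0},{"delta_pos":[0,0,15],"yaw":0,"claw":0},{"delta_pos":[0,0,25],"yaw":0,"claw":0},{"delta_pos":[0,0,30],"yaw":0,"claw":0},{"delta_pos":[0,0,30],"yaw":0,"claw":0}]'
python3 - <<'E'
from h import *
s=observe();R=s["ee_rot"];print(s["position"],np.degrees(np.arctan2(R[0,1],R[1,1])),s["finger_gap"],s["force"],s["wrist_torque"])
d=np.array([463.4,-159,0])-s["position"];print(R.T@d)
im=read_camera("wrist");cv2.imwrite("pics/w2.png",im[:,:,::-1])
for t,z in(("dowel_left",34),("dowel_right",34),("end_stop",36)):
    for b in boxes_of("wrist",t):print(t,b["confidence"],b["box"],ray("wrist",b["box"][:2],z))
E
```

```text
clock: 4.38
position: [454.4, -47.8, 121.4]
ee_rot: [[-0.993, 0.117, 0.0], [0.117, 0.993, -0.0], [-0.0, -0.0, -1.0]]
force: [1.1, 0.7, -6.7]
finger_gap: 24.8
finger_force: 60.5
clock: 4.8
position: [464.1, -160.4, 121.4]
ee_rot: [[-0.985, -0.17, 0.001], [-0.17, 0.985, -0.001], [-0.001, -0.001, -1.0]]
force: [0.3, 0.5, -6.9]
finger_gap: 24.5
finger_force: 60.7
clock: 5.22
position: [462.7, -156.5, 89.5]
ee_rot: [[-0.986, -0.17, -0.003], [-0.17, 0.986, 0.001], [0.003, 0.002, -1.0]]
force: [-0.3, 1.2, -6.4]
finger_gap: 24.6
finger_force: 60.6
[ 462.70918867 -156.45696419   89.45808943] -9.762368072950053 24.61196334169314 [-0.27017513  1.23447717 -6.43271367] [-0.00941474  0.11316208  0.06149385]
[-0.47433177 -2.76236171 89.45299538]
end_stop 0.71 [97.4, 285.8, 56.4, 59.5] [ 498.00615944 -288.80621752   36.        ]
```

View pics/w2.png

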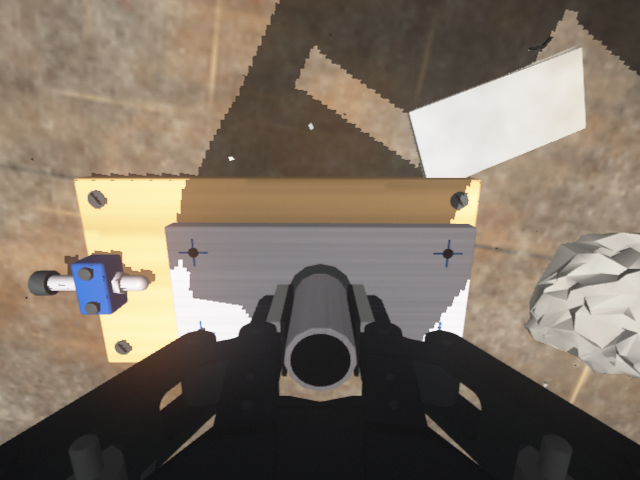

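The picture shows the foot edge parallel to the board edge and the screw tip at (149,283). The foot is clear of the stop.

```bash
python3 - <<'E'
from h import *
t=ray("wrist",(149,283),24.5);d=t[:2]-[477,-179];a=np.radians(9.76)
jx=np.array([np.cos(a),np.sin(a)]);jy=np.array([-np.sin(a),np.cos(a)])
s=observe();e=s["position"][:2]-[477,-179]
print(t,"tip jig",d@jx,d@jy,"foot jig",e@jx,e@jy)
E
python3 -m pendant '[{"delta_pos":[0,0,8],"yaw":0,"claw":0},{"delta_pos":[0,0,18],"yaw":0,"claw":0},{"delta_pos":[0,0,28],"yaw":0,"claw":0},{"delta_pos":[0,0,35],"yaw":0,"claw":0},{"delta_pos":[0,0,38],"yaw":0,"claw":0}]'
python3 -m pendant '[{"delta_pos":[0,0,0],"yaw":0,"claw":0},{"delta_pos":[0,0,0],"yaw":0,"claw":0},{"delta_pos":[0,0,0],"yaw":0,"claw":0}]'
```

```text
[ 496.61837641 -263.34969384   24.5       ] tip jig 5.035341845332489 -86.45459430434181 foot jig -9.174123036172842 23.587689017527474
clock: 5.83
position: [463.0, -157.2, 51.5]
ee_rot: [[-0.986, -0.169, -0.002], [-0.169, 0.986, 0.001], [0.002, 0.001, -1.0]]
force: [-1.2, -0.4, -6.0]
finger_gap: 24.3
finger_force: 60.8
clock: 6.08
position: [463.9, -157.6, 53.3]
ee_rot: [[-0.986, -0.169, 0.0], [-0.169, 0.986, -0.0], [-0.0, -0.0, -1.0]]
force: [-0.9, -0.0, -6.6]
finger_gap: 25.0
finger_force: 60.8
```

```bash
python3 -m pendant '[{"delta_pos":[0,0,1],"yaw":0,"claw":0},{"delta_pos":[0,0,2],"yaw":0,"claw":0},{"delta_pos":[0,0,3],"yaw":0,"claw":0},{"delta_pos":[0,0,3],"yaw":0,"claw":0},{"delta_pos":[0,0,3],"yaw":0,"claw":0}]'
python3 -m pendant '[{"delta_pos":[0,0,0.5],"yaw":0,"claw":0},{"delta_pos":[0,0,0.5],"yaw":0,"claw":0},{"delta_pos":[0,0,1],"yaw":0,"claw":0},{"delta_pos":[0,0,1],"yaw":0,"claw":0},{"delta_pos":[0,0,1],"yaw":0,"claw":0}]'
```

```text
clock: 6.5
position: [463.8, -157.5, 50.2]
ee_rot: [[-0.986, -0.169, 0.0], [-0.169, 0.986, -0.0], [-0.0, -0.0, -1.0]]
force: [-0.1, 0.5, -6.2]
finger_gap: 24.6
finger_force: 60.8
clock: 6.92
position: [463.7, -157.5, 49.1]
ee_rot: [[-0.986, -0.169, -0.0], [-0.169, 0.986, 0.0], [0.0, 0.0, -1.0]]
force: [0.3, 0.4, -6.5]
finger_gap: 24.5
finger_force: 60.8
```

```bash
python3 -m pendant '[{"delta_pos":[0,0,0.5],"yaw":0,"claw":0},{"delta_pos":[0,0,0.5],"yaw":0,"claw":0},{"delta_pos":[0,0,0.5],"yaw":0,"claw":0}]'
python3 -m pendant '[{"delta_pos":[0,0,0.4],"yaw":0,"claw":0},{"delta_pos":[0,0,0.4],"yaw":0,"claw":0},{"delta_pos":[0,0,0.4],"yaw":0,"claw":0}]'
```

```text
clock: 7.17
position: [463.8, -157.5, 48.6]
ee_rot: [[-0.986, -0.169, -0.0], [-0.169, 0.986, 0.0], [0.0, 0.0, -1.0]]
force: [0.1, 0.8, -6.1]
finger_gap: 24.9
finger_force: 60.8
clock: 7.42
position: [463.8, -157.6, 48.3]
ee_rot: [[-0.986, -0.169, 0.0], [-0.169, 0.986, -0.0], [-0.0, -0.0, -1.0]]
force: [-0.7, 0.7, -0.5]
finger_gap: 24.9
finger_force: 61.6
```

```bash
cat > f.py <<'E'
from h import *
s=observe();R=s["ee_rot"];e=s["position"][:2]-[477,-179]
print(round(s["clock"],2),"toolF",(R.T@s["force"]).round(1),"toolM",(R.T@s["wrist_torque"]).round(3),"jig",(-e@R[:2,0]).round(2),(e@R[:2,1]).round(2),"z",round(s["position"][2],2),"yaw",np.degrees(np.arctan2(R[0,1],R[1,1])).round(2))
E
python3 f.py
python3 -m pendant '[{"delta_pos":[-1,0,0],"yaw":0,"claw":0},{"delta_pos":[-2,0,0],"yaw":0,"claw":0},{"delta_pos":[-3,0,0],"yaw":0,"claw":0},{"delta_pos":[-4,0,0],"yaw":0,"claw":0},{"delta_pos":[-5,0,0],"yaw":0,"claw":0}]' 30 >/dev/null; python3 f.py
python3 -m pendant '[{"delta_pos":[-0.3,0,0],"yaw":0,"claw":0},{"delta_pos":[-0.6,0,0],"yaw":0,"claw":0},{"delta_pos":[-0.9,0,0],"yaw":0,"claw":0},{"delta_pos":[-0.9,0,0],"yaw":0,"claw":0}]' >/dev/null; python3 f.py
```

```text
7.42 toolF [0.6 0.9 0.5] toolM [-0.035  0.153 -0.043] jig -9.41 23.38 z 48.34 yaw -9.75
7.83 toolF [ 4.9 -0.2 -5.8] toolM [ 0.112  0.785 -0.004] jig -4.55 23.47 z 48.32 yaw -9.75
8.17 toolF [ 6.  -0.1 -5. ] toolM [0.01  0.768 0.009] jig -3.62 23.48 z 48.32 yaw -9.75
```

```bash
python3 -m pendant '[{"delta_pos":[-0.3,0,-0.2],"yaw":0,"claw":0},{"delta_pos":[-0.6,0,-0.2],"yaw":0,"claw":0},{"delta_pos":[-0.8,0,-0.2],"yaw":0,"claw":0},{"delta_pos":[-0.8,0,-0.2],"yaw":0,"claw":0}]' >/dev/null; python3 f.py
python3 -m pendant '[{"delta_pos":[-0.3,0,0],"yaw":0,"claw":0},{"delta_pos":[-0.6,0,0],"yaw":0,"claw":0},{"delta_pos":[-0.8,0,0],"yaw":0,"claw":0},{"delta_pos":[-0.8,0,0],"yaw":0,"claw":0}]' >/dev/null; python3 f.py
```

```text
8.5 toolF [ 0.9 -0.2  3.8] toolM [-0.007  0.084 -0.036] jig -2.5 23.33 z 48.35 yaw -9.75
8.83 toolF [-0.9  0.4  6.4] toolM [-0.012 -0.024 -0.01 ] jig -1.81 23.41 z 48.35 yaw -9.75
```

```bash
python3 -m pendant '[{"delta_pos":[-0.3,0,0],"yaw":0,"claw":0},{"delta_pos":[-0.6,0,0],"yaw":0,"claw":0},{"delta_pos":[-0.6,0,0],"yaw":0,"claw":0}]' >/dev/null; python3 f.py
python3 -m pendant '[{"delta_pos":[-0.3,0,0.1],"yaw":0,"claw":0},{"delta_pos":[-0.5,0,0.1],"yaw":0,"claw":0},{"delta_pos":[-0.5,0,0.1],"yaw":0,"claw":0}]' >/dev/null; python3 f.py
python3 -m pendant '[{"delta_pos":[-0.3,0,0],"yaw":0,"claw":0},{"delta_pos":[-0.5,0,0],"yaw":0,"claw":0},{"delta_pos":[-0.5,0,0],"yaw":0,"claw":0}]' >/dev/null; python3 f.py
```

```text
9.08 toolF [0.1 0.8 7.1] toolM [-0.027  0.028 -0.026] jig -1.2 23.39 z 48.38 yaw -9.76
9.33 toolF [1.  0.3 3.1] toolM [ 0.014  0.201 -0.05 ] jig -0.77 23.39 z 48.35 yaw -9.75
9.58 toolF [1.  0.3 2.6] toolM [-0.01   0.169 -0.01 ] jig -0.3 23.41 z 48.34 yaw -9.75
```

```bash
for i in 1; do python3 -m pendant '[{"delta_pos":[-0.2,0,0],"yaw":0,"claw":0},{"delta_pos":[-0.4,0,0],"yaw":0,"claw":0},{"delta_pos":[-0.4,0,0],"yaw":0,"claw":0}]' >/dev/null; python3 f.py; done
python3 -m pendant '[{"delta_pos":[-0.2,0,0],"yaw":0,"claw":0},{"delta_pos":[-0.4,0,0],"yaw":0,"claw":0},{"delta_pos":[-0.4,0,0],"yaw":0,"claw":0}]' >/dev/null; python3 f.py
python3 -m pendant '[{"delta_pos":[-0.2,0,0],"yaw":0,"claw":0},{"delta_pos":[-0.3,0,0],"yaw":0,"claw":0},{"delta_pos":[-0.3,0,0],"yaw":0,"claw":0}]' >/dev/null; python3 f.py
```

```text
9.83 toolF [ 2.  -0.7  0.7] toolM [-0.03   0.289  0.012] jig 0.1 23.41 z 48.33 yaw -9.75
10.08 toolF [2.8 0.5 0.2] toolM [ 0.005  0.412 -0.015] jig 0.51 23.41 z 48.33 yaw -9.75
10.33 toolF [3.1 0.1 0.1] toolM [0.03  0.401 0.012] jig 0.77 23.41 z 48.32 yaw -9.75
```

```bash
python3 -m pendant '[{"delta_pos":[-0.2,0,0],"yaw":0,"claw":0},{"delta_pos":[-0.3,0,0],"yaw":0,"claw":0},{"delta_pos":[-0.3,0,0],"yaw":0,"claw":0}]' >/dev/null; python3 f.py
python3 -m pendant '[{"delta_pos":[-0.2,0,0],"yaw":0,"claw":0},{"delta_pos":[-0.3,0,0],"yaw":0,"claw":0},{"delta_pos":[-0.3,0,0],"yaw":0,"claw":0}]' >/dev/null; python3 f.py
```

```text
10.58 toolF [ 3.4 -0.2 -0.4] toolM [ 0.017  0.42  -0.04 ] jig 1.08 23.43 z 48.33 yaw -9.76
10.83 toolF [ 5.2 -1.  -3. ] toolM [0.153 0.747 0.005] jig 1.19 23.43 z 48.35 yaw -9.75
```

```bash
python3 -m pendant '[{"delta_pos":[-0.2,0,0],"yaw":0,"claw":0},{"delta_pos":[-0.3,0,0],"yaw":0,"claw":0},{"delta_pos":[-0.3,0,0],"yaw":0,"claw":0}]' >/dev/null; python3 f.py
```

```text
11.08 toolF [ 6.7 -1.9 -5.1] toolM [ 0.307  1.144 -0.014] jig 1.24 23.43 z 48.34 yaw -9.75
```

```bash
python3 -m pendant '[{"delta_pos":[0.3,-3,-0.1],"yaw":0,"claw":0},{"delta_pos":[0.3,-6,-0.1],"yaw":0,"claw":0},{"delta_pos":[0.3,-9,-0.1],"yaw":0,"claw":0},{"delta_pos":[0.3,-12,-0.1],"yaw":0,"claw":0},{"delta_pos":[0.3,-15,-0.1],"yaw":0,"claw":0}]' >/dev/null; python3 f.py
python3 -m pendant '[{"delta_pos":[0,0,0],"yaw":0,"claw":0},{"delta_pos":[0,0,0],"yaw":0,"claw":0}]' >/dev/null; python3 f.py
```

```text
11.5 toolF [ 3.4  5.4 -2.1] toolM [-0.656  0.383 -0.094] jig 1.15 8.49 z 48.35 yaw -9.76
11.67 toolF [ 4.5 -1.5 -1. ] toolM [ 0.297  0.866 -0.011] jig 1.24 8.03 z 48.37 yaw -9.74
```

```bash
python3 -m pendant '[{"delta_pos":[-0.2,0,0],"yaw":0,"claw":0},{"delta_pos":[-0.3,0,0],"yaw":0,"claw":0},{"delta_pos":[-0.3,0,0],"yaw":0,"claw":0}]' >/dev/null; python3 f.py
python3 -m pendant '[{"delta_pos":[-0.2,0,0],"yaw":0,"claw":0},{"delta_pos":[-0.3,0,0],"yaw":0,"claw":0},{"delta_pos":[-0.3,0,0],"yaw":0,"claw":0}]' >/dev/null; python3 f.py
```

```text
11.92 toolF [ 7.7 -2.5 -1.6] toolM [0.567 1.243 0.058] jig 1.31 8.05 z 48.39 yaw -9.75
12.17 toolF [ 9.8 -4.7 -4.4] toolM [ 0.687  1.566 -0.009] jig 1.4 8.06 z 48.42 yaw -9.75
```

```bash
python3 -m pendant '[{"delta_pos":[-0.2,-0.3,0],"yaw":0,"claw":0},{"delta_pos":[-0.4,-0.5,0],"yaw":0,"claw":0},{"delta_pos":[-0.4,-0.5,0],"yaw":0,"claw":0}]' >/dev/null; python3 f.py
python3 -m pendant '[{"delta_pos":[-0.2,-0.2,0],"yaw":0,"claw":0},{"delta_pos":[-0.2,-0.2,0],"yaw":0,"claw":0},{"delta_pos":[-0.2,-0.2,0],"yaw":0,"claw":0},{"delta_pos":[-0.2,-0.2,0],"yaw":0,"claw":0}]' >/dev/null; python3 f.py
python3 - <<'E'
from h import *
s=observe();print(s["position"],s["ee_rot"].round(4).tolist(),s["finger_gap"],s["force"])
im=read_camera("wrist");cv2.imwrite("pics/w3.png",im[:,:,::-1])
E
```

```text
12.42 toolF [11.4 -1.  -8.7] toolM [0.179 1.633 0.009] jig 1.33 8.07 z 48.4 yaw -9.76
12.75 toolF [11.2  0.8 -9. ] toolM [-0.024  1.802 -0.053] jig 1.35 8.04 z 48.41 yaw -9.76
[ 476.96664419 -170.84397599   48.41207865] [[-0.9855, -0.1695, -0.0022], [-0.1695, 0.9855, 0.0006], [0.002, 0.001, -1.0]] 24.738269614697373 [-11.13857669  -1.10534785   8.98227828]
```

View pics/w3.png

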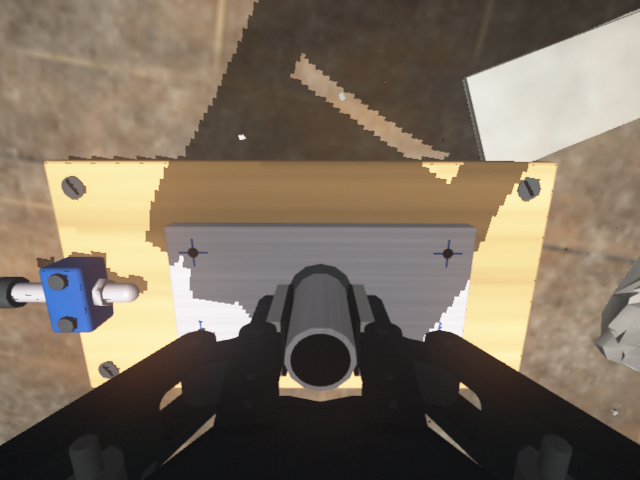

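The picture shows the foot parallel to the board and against the dowel side. The screw tip at (138,292) is about 17 mm from the foot's end at (173,292), and the near-zero wrist twist says both dowels are loaded. I'll slide along them now.

```bash
python3 -m pendant '[{"delta_pos":[0,-2,0],"yaw":0,"claw":0},{"delta_pos":[0,-4,0],"yaw":0,"claw":0},{"delta_pos":[0,-6,0],"yaw":0,"claw":0},{"delta_pos":[0,-8,0],"yaw":0,"claw":0},{"delta_pos":[0,-10,0],"yaw":0,"claw":0}]' >/dev/null; python3 f.py
python3 -m pendant '[{"delta_pos":[0,0,0],"yaw":0,"claw":0},{"delta_pos":[0,-0.5,0],"yaw":0,"claw":0},{"delta_pos":[0,-1,0],"yaw":0,"claw":0}]' >/dev/null; python3 f.py
python3 -m pendant '[{"delta_pos":[0,-0.5,0],"yaw":0,"claw":0},{"delta_pos":[0,-1,0],"yaw":0,"claw":0},{"delta_pos":[0,-1,0],"yaw":0,"claw":0}]' >/dev/null; python3 f.py
```

```text
13.22 toolF [  8.3  11.9 -10.7] toolM [-1.508  1.099 -0.135] jig 1.18 -1.14 z 48.32 yaw -9.75
13.47 toolF [  8.9  11.9 -10.4] toolM [-1.439  1.138 -0.159] jig 1.17 -2.14 z 48.3 yaw -9.75
13.72 toolF [  8.4   9.3 -10.5] toolM [-1.288  1.22  -0.15 ] jig 1.18 -3.18 z 48.31 yaw -9.76
```

```bash
python3 -m pendant '[{"delta_pos":[-0.2,-0.5,-0.15],"yaw":0,"claw":0},{"delta_pos":[-0.2,-1,-0.15],"yaw":0,"claw":0},{"delta_pos":[-0.2,-1,-0.15],"yaw":0,"claw":0}]' >/dev/null; python3 f.py
python3 -m pendant '[{"delta_pos":[0,-0.5,0],"yaw":0,"claw":0},{"delta_pos":[0,-1,0],"yaw":0,"claw":0},{"delta_pos":[0,-1,0],"yaw":0,"claw":0}]' >/dev/null; python3 f.py
```

```text
13.97 toolF [ 8.9  8.7 -8.1] toolM [-1.247  1.361 -0.113] jig 1.21 -4.09 z 48.35 yaw -9.76
14.22 toolF [ 8.5  9.3 -8.5] toolM [-1.199  1.247 -0.164] jig 1.23 -5.1 z 48.34 yaw -9.76
```

```bash
python3 -m pendant '[{"delta_pos":[-0.2,-0.5,0],"yaw":0,"claw":0},{"delta_pos":[-0.2,-1,0],"yaw":0,"claw":0},{"delta_pos":[-0.2,-1,0],"yaw":0,"claw":0}]' >/dev/null; python3 f.py
```

```text
14.47 toolF [10.1  9.2 -9.6] toolM [-1.358  1.385 -0.096] jig 1.26 -5.96 z 48.39 yaw -9.76
```

```bash
python3 -m pendant '[{"delta_pos":[0,-0.3,0],"yaw":0,"claw":0},{"delta_pos":[0,-0.6,0],"yaw":0,"claw":0},{"delta_pos":[0,-0.6,0],"yaw":0,"claw":0}]' >/dev/null; python3 f.py
python3 -m pendant '[{"delta_pos":[0,-0.3,0],"yaw":0,"claw":0},{"delta_pos":[0,-0.6,0],"yaw":0,"claw":0},{"delta_pos":[0,-0.6,0],"yaw":0,"claw":0}]' >/dev/null; python3 f.py
python3 -m pendant '[{"delta_pos":[0,-0.3,0],"yaw":0,"claw":0},{"delta_pos":[0,-0.5,0],"yaw":0,"claw":0},{"delta_pos":[0,-0.5,0],"yaw":0,"claw":0}]' >/dev/null; python3 f.py
```

```text
14.72 toolF [ 10.4  10.6 -10.2] toolM [-1.336  1.459 -0.193] jig 1.25 -6.51 z 48.36 yaw -9.76
14.97 toolF [ 9.5 11.6 -9.9] toolM [-1.416  1.415 -0.166] jig 1.22 -7.1 z 48.35 yaw -9.76
15.22 toolF [  8.5  10.8 -10.1] toolM [-1.419  1.377 -0.221] jig 1.26 -7.56 z 48.36 yaw -9.76
```

```bash
python3 -m pendant '[{"delta_pos":[-0.2,-0.3,0],"yaw":0,"claw":0},{"delta_pos":[-0.2,-0.5,0],"yaw":0,"claw":0},{"delta_pos":[-0.2,-0.5,0],"yaw":0,"claw":0}]' >/dev/null; python3 f.py
python3 -m pendant '[{"delta_pos":[0,-0.3,0],"yaw":0,"claw":0},{"delta_pos":[0,-0.5,0],"yaw":0,"claw":0},{"delta_pos":[0,-0.5,0],"yaw":0,"claw":0}]' >/dev/null; python3 f.py
python3 -m pendant '[{"delta_pos":[0,-0.3,0],"yaw":0,"claw":0},{"delta_pos":[0,-0.5,0],"yaw":0,"claw":0},{"delta_pos":[0,-0.5,0],"yaw":0,"claw":0}]' >/dev/null; python3 f.py
```

```text
15.47 toolF [ 10.6  11.4 -11.6] toolM [-1.549  1.461 -0.192] jig 1.23 -7.9 z 48.34 yaw -9.76
15.72 toolF [ 11.1  12.6 -11. ] toolM [-1.593  1.459 -0.128] jig 1.25 -8.4 z 48.35 yaw -9.76
15.97 toolF [ 11.4  12.9 -12.2] toolM [-1.513  1.526 -0.156] jig 1.22 -8.91 z 48.35 yaw -9.76
```

```bash
python3 -m pendant '[{"delta_pos":[0,-0.3,-0.1],"yaw":0,"claw":0},{"delta_pos":[0,-0.4,-0.1],"yaw":0,"claw":0},{"delta_pos":[0,-0.4,-0.1],"yaw":0,"claw":0}]' >/dev/null; python3 f.py
python3 -m pendant '[{"delta_pos":[0,-0.3,0],"yaw":0,"claw":0},{"delta_pos":[0,-0.4,0],"yaw":0,"claw":0},{"delta_pos":[0,-0.4,0],"yaw":0,"claw":0}]' >/dev/null; python3 f.py
```

```text
16.22 toolF [ 10.1  11.2 -10. ] toolM [-1.441  1.487 -0.165] jig 1.28 -9.38 z 48.39 yaw -9.76
16.47 toolF [ 10.   11.8 -10.2] toolM [-1.498  1.415 -0.139] jig 1.29 -9.74 z 48.39 yaw -9.76
```

```bash
python3 -m pendant '[{"delta_pos":[0,-0.3,0],"yaw":0,"claw":0},{"delta_pos":[0,-0.4,0],"yaw":0,"claw":0},{"delta_pos":[0,-0.4,0],"yaw":0,"claw":0}]' >/dev/null; python3 f.py
```

```text
16.72 toolF [ 10.2  14.3 -10.8] toolM [-1.742  1.308 -0.19 ] jig 1.24 -9.94 z 48.36 yaw -9.76
```

```bash
python3 -m pendant '[{"delta_pos":[0,-0.2,0],"yaw":0,"claw":0},{"delta_pos":[0,-0.3,0],"yaw":0,"claw":0},{"delta_pos":[0,-0.3,0],"yaw":0,"claw":0}]' >/dev/null; python3 f.py
```

```text
16.97 toolF [  9.5  16.6 -10.8] toolM [-2.102  1.183 -0.137] jig 1.23 -10.08 z 48.37 yaw -9.76
```

```bash
python3 -m pendant '[{"delta_pos":[-0.1,-0.2,0],"yaw":0,"claw":0},{"delta_pos":[-0.1,-0.2,0],"yaw":0,"claw":0},{"delta_pos":[-0.1,-0.2,0],"yaw":0,"claw":0}]' >/dev/null; python3 f.py
```

```text
17.22 toolF [  8.8  18.1 -12.6] toolM [-2.294  1.235 -0.172] jig 1.21 -10.13 z 48.38 yaw -9.76
```

```bash
python3 -m pendant '[{"delta_pos":[-0.2,-0.1,0],"yaw":0,"claw":0},{"delta_pos":[-0.4,-0.3,0],"yaw":0,"claw":0},{"delta_pos":[-0.4,-0.3,0],"yaw":0,"claw":0}]' >/dev/null; python3 f.py
python3 -m pendant '[{"delta_pos":[0,0,0],"yaw":0,"claw":0},{"delta_pos":[0,0,0],"yaw":0,"claw":0},{"delta_pos":[0,0,0],"yaw":0,"claw":0}]' >/dev/null; python3 f.py
```

```text
17.47 toolF [ 11.3  18.7 -14.2] toolM [-2.472  1.557 -0.186] jig 1.23 -10.12 z 48.35 yaw -9.76
17.72 toolF [ 10.8  19.8 -13.9] toolM [-2.517  1.546 -0.199] jig 1.21 -10.13 z 48.36 yaw -9.76
```

```bash
python3 -m pendant '[{"delta_pos":[-0.2,-0.1,0],"yaw":0,"claw":0},{"delta_pos":[-0.4,-0.3,0],"yaw":0,"claw":0},{"delta_pos":[-0.4,-0.3,0],"yaw":0,"claw":0},{"delta_pos":[-0.4,-0.3,0],"yaw":0,"claw":0},{"delta_pos":[-0.4,-0.3,0],"yaw":0,"claw":0}]' >/dev/null; python3 f.py
python3 - <<'E'
from h import *
im=read_camera("wrist");cv2.imwrite("pics/w4.png",im[:,:,::-1])
E
```

```text
18.13 toolF [ 12.7  21.5 -17. ] toolM [-2.669  1.818 -0.215] jig 1.26 -10.15 z 48.37 yaw -9.76
```

View pics/w4.png

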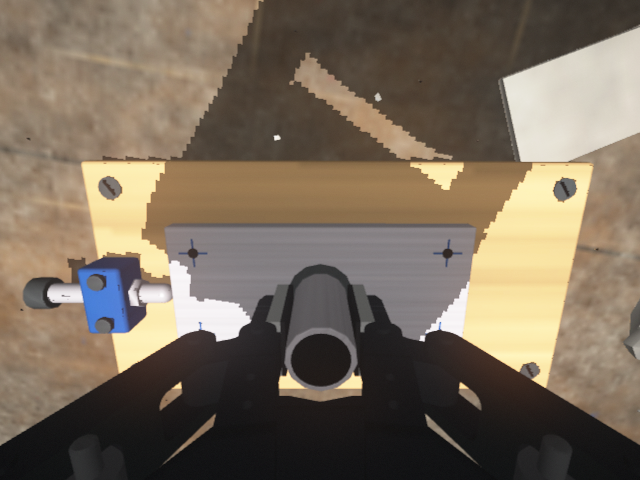

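The picture shows the screw tip at (172,292) touching the end of the foot, and the foot square to the board. I'll ease the load off and let go.

```bash
python3 -m pendant '[{"delta_pos":[0.2,0.3,-0.1],"yaw":0,"claw":0},{"delta_pos":[0.4,0.6,-0.2],"yaw":0,"claw":0},{"delta_pos":[0.7,1,-0.25],"yaw":0,"claw":0},{"delta_pos":[0.7,1,-0.25],"yaw":0,"claw":0}]' >/dev/null; python3 f.py
python3 -m pendant '[{"delta_pos":[0.2,0.3,-0.1],"yaw":0,"claw":0},{"delta_pos":[0.2,0.3,-0.1],"yaw":0,"claw":0},{"delta_pos":[0.2,0.3,-0.1],"yaw":0,"claw":0}]' 20 >/dev/null; python3 f.py
```

```text
18.52 toolF [ 9.8 10.7 -5.9] toolM [-1.536  1.458 -0.204] jig 1.35 -10.09 z 48.47 yaw -9.76
18.77 toolF [ 8.6  9.6 -2.6] toolM [-1.201  1.359 -0.129] jig 1.36 -10.07 z 48.5 yaw -9.76
```

```bash
python3 -m pendant '[{"delta_pos":[0.3,0.3,0],"yaw":0,"claw":0},{"delta_pos":[0.6,0.6,0],"yaw":0,"claw":0},{"delta_pos":[0.6,0.6,0],"yaw":0,"claw":0}]' 20 >/dev/null; python3 f.py
python3 -m pendant '[{"delta_pos":[0,0,0],"yaw":0,"claw":0.33},{"delta_pos":[0,0,0],"yaw":0,"claw":0.4},{"delta_pos":[0,0,0],"yaw":0,"claw":0.6},{"delta_pos":[0,0,0],"yaw":0,"claw":0.7},{"delta_pos":[0,0,0],"yaw":0,"claw":0.7}]' ; python3 f.py
```

```text
19.02 toolF [6.6 5.6 1.8] toolM [-0.763  1.079 -0.089] jig 1.35 -10.0 z 48.52 yaw -9.76
clock: 19.43
position: [481.8, -189.5, 49.1]
ee_rot: [[-0.986, -0.169, 0.001], [-0.169, 0.986, -0.0], [-0.001, -0.0, -1.0]]
force: [0.0, 0.6, 0.1]
finger_gap: 59.8
finger_force: 0.0
19.43 toolF [-0.1  0.6 -0.1] toolM [0.063 0.018 0.009] jig 2.93 -11.16 z 49.15 yaw -9.75
```

```bash
python3 -m pendant '[{"delta_pos":[1.5,0,-10],"yaw":0,"claw":0.7},{"delta_pos":[1.5,0,-30],"yaw":0,"claw":0.7},{"delta_pos":[1.5,0,-60],"yaw":0,"claw":0.7},{"delta_pos":[1.5,0,-90],"yaw":0,"claw":0.7},{"delta_pos":[1.5,0,-120],"yaw":0,"claw":0.7}]' ; 
python3 -m pendant '[{"delta_pos":[0,0,0],"yaw":0,"claw":0.7},{"delta_pos":[0,0,0],"yaw":0,"claw":0.7},{"delta_pos":[0,0,0],"yaw":0,"claw":0.7}]' >/dev/null
python3 f.py
python3 - <<'E'
from h import *
im=read_camera("wrist")[120:400,100:540];cv2.imwrite("pics/w5.png",cv2.resize(im[:,:,::-1],None,fx=1.8,fy=1.8))
E
```

```text
clock: 19.85
position: [479.5, -189.4, 171.0]
ee_rot: [[-0.986, -0.169, -0.0], [-0.169, 0.986, 0.0], [0.0, 0.0, -1.0]]
force: [0.7, -0.0, -0.1]
finger_gap: 59.9
finger_force: 0.0
20.1 toolF [ 0.4 -0.1 -0.1] toolM [-0.043 -0.037 -0.027] jig 0.89 -10.78 z 169.33 yaw -9.75
```

View pics/w5.png

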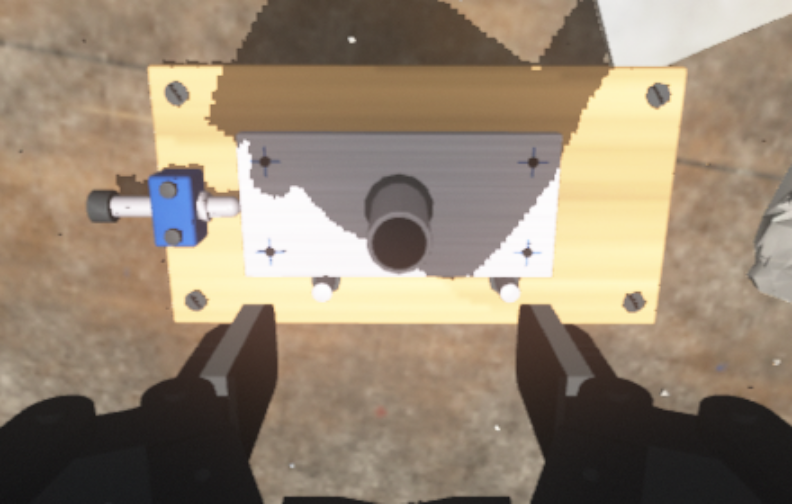

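The crop shows the foot flat and square, its long edge (row 276) against both dowels at (323,285) and (509,285), and its end at the screw tip (239,207). The gripper is clear of everything, so I'm handing in.

```bash
python3 -c "
from bench import *
print(sign_off())"
```

```text
the job is handed in; nothing more can be done
None
```

The job is handed in: the steel foot lies flat in the jig against both dowels and the screw tip, with the gripper clear. The highest wrist force I read during the pushing was about 22 N sideways; the load on each dowel and the screw (roughly 5 N or more) is estimated from wrist readings, and sign-off returned no verdict.

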